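Latch the reader's vial slide at mid position and take a reading

ROBOT

A 6-joint arm with a two-finger parallel gripper is mounted at the origin on a cart in front of the work surface, level with it; the furniture and walls round the work are solid. World frame = base frame: x ahead of the robot, y to its left, z up, the work surface at z = 0. Lengths are in m, angles in rad, forces in N, time in s.
With the tool pointing down it reaches from about 0.325 to 0.775 m from the base axis. Payload 5.5 kg.
Tool frame: the origin (TCP) lies at the very end of the fingers, on their centre line; the grasp point (between the pads) lies 19 mm behind it (robot.hold_point_z is the distance from the TCP to the grasp point, in m); z points along the fingers, y is the line along which they close (so a half turn about z gives the same grasp; the last joint's range is limited). The gripper opens to 88 mm and grips with 3 to 60 N. Pads are 20 mm wide; open, the fingers measure 115 mm over their backs; the gripper's body (75 mm by 178 mm) begins 61 mm behind the grasp point.
Start: joints at [1.179, 0.091, 1.231, -0, 1.82, -0.057], TCP at [0.197, 0.567, 0.223] pointing down, gripper open.
Joint ranges: [-2.87, 2.87], [-0.86, 2.18], [0.17, 2.46], [-1.51, 4.65], [0.06, 2.69], [-2.65, 2.65]. Speed limits (rad/s): [2.57, 2.57, 3.01, 3.14, 3.14, 3.14].

INTERFACE

Orientations are given as [roll, pitch, yaw] about the fixed x, y, z axes, in that order (R = Rz(yaw) Ry(pitch) Rx(roll)).
In Python, from rig import monitor, imaging, ticket, spotter, robot gives the robot as it stands.
- The arm moves only by the shell command python3 -m creep 'ROWS' [OPENING]. ROWS is JSON, a list of rows, each an object with "translation": the shift along the tool's x, y, z in mm, a list of three; "twist": the turn about the tool's z in degrees. A call has 1 to 5 rows; each row shifts and turns the commanded pose from where the row before left it, along the tool's axes as they then stand; what a row does not reach is not made up. A row lasts 1/8 s, in which the tool goes at most 62.5 mm and 10.7 degrees, less where a joint would pass 70% of its speed; a pose out of reach is approached as far as the arm can. A call is refused whole if a number of a shift passes 62.5 or a number of a turn 10.7, either way. A call with a gripper value outside its range is refused whole. OPENING is the opening, from 0 (shut) to 1 (fully open), set as the call begins (- or left out, the last holds). The fingers move at their own pace and stop on an object; the grip force is fixed at half the most. Time passes only in rows, so rows that do not move let the fingers close. It gives the time, the measured TCP pose, the force, the opening and the grip force at its end, in the units of the state.
- monitor.get_obs(): the state, without advancing time (a new reading comes with each control period).
- imaging.capture(name): name is "scene" or "top" or "wrist"; returns the picture (420x560x3 uint8, red, green, blue); there is no depth.
- imaging.camera_params(name): a dict with "fov_y" (degrees; the focal length in pixels is half the picture's height over the tangent of half this angle, whatever the lens; pixels are square), "cx", "cy" (the principal point, pixels), "world_to_cam" (4x4, takes a point from world to camera coordinates). Camera axes: x right, y down, z forward; pixel columns grow to the right and rows downward; lengths in m; the calibration is good to about 2 mm. A picture is of the moment at which its call begins: read the wrist's pose just before it. camera_params takes no time and is no camera call; for the wrist camera it gives the pose at the moment of the call.
- ticket.job_done(): hands the job in; it is judged then, once.
Trained networks look in the newest picture that a camera, given by its name, has taken for a name from the list of things; names that differ only in an ending like _2 or _b are one class to them, and where a whole thing is asked for, a point or a joint stands for the part that bears it (a point fixed in the world has none). Each returns a list of dicts, best first, with "confidence" (0 to 1); they miss things now and then, are a little off and sometimes report something else, mostly with a low value. They report only what shows in the picture. A call takes as long as a camera call. They do not tell look-alikes from the thing itself.
- spotter.find_in(camera, query): "position" ([column, row] in pixels, amid what is visible of it).
The state is a dict: "time": time; "q": joint angles; "dq": joint speeds; "effort": joint torques, N m; "position": TCP position; "tcp_rot": TCP orientation; "wrist_force": force on the tool from outside, world axes, zero at the start; "ft_torque": the same for the moment, N m; "grip_width": finger opening in m; "finger_force": force on a finger pad.
Only numpy, scipy, OpenCV 4.12 (cv2) and the standard library are available. Lean on these libraries where they do the work, as an engineer would, in place of code of your own. Each camera call takes 0.05 s, during which the arm holds its last target. There are 200 camera calls.

TASK

Take a reading of the violet vial in the bench reader: push the blue plate of the sprung slide all the way in to its end stop, then let go so that the slide springs back and latches on the red-knobbed stop pin with the vial between the two blocks of the reading head. Only when it has latched, press the green button fully down and let go. The pin drops by itself: do not touch it, do not touch or lift the vial, and leave the ink pots, the dropper bottle and the spare vial where they stand.

Things in the scene. Friction and masses are not known exactly. Their poses are not given: they have to be found in the camera images.
- reader: fixed bench reader, white base plate (x -125 to 165, y -155 to 80 mm, top 12 mm up). Origin on the bench; x = direction the slide is pushed in, slide centred on y = 0. Head blocks at x -45 to 15 mm, y 38 to 72 mm (black) and -72 to -38 mm (grey), tops 68 mm up. Steel bridge at x 60 mm, 54 mm high, carries the stop pin. Grey button console on the -y side
- push_face (a point): centre of the front face of the slide's upright blue push plate, 48 mm above the bench, moves with it. Plate 66 wide (y), 10 thick, from 14 to 72 mm above the bench. With the slide out it is at x -140, y 0 mm in the reader's frame; the bench in front is clear. Push along the reader's +x, at the plate's middle. The vial's collar begins 50 mm behind the plate's back
- slide (a joint): travel along the reader's +x: 0 = out (start), 0.080 m = end stop. Spring pushes back with 1.4 N at 0 to 4.2 N at 0.080; let go, it comes back at about 0.2 m/s. Past 0.046 the pin drops into the slide's slot, and the returning slide then stops against it at 0.045 (latched, mid position)
- pin (a joint): drop of the stop pin: 0 = riding up on the slide's tail, 0.009 m = dropped into the slot (latched). Driven by its own spring
- pin_knob (a point): top of the pin's red round knob, 18 mm wide, 88 mm above the bench when up, 79 mm when dropped
- sample_mid (a point): centre (half-way up) of the violet sample vial with black cap, 29 mm diameter, 57 mm tall, loose and upright in the slide's collar (collar 16 mm high); its foot is 24 mm and its cap top 81 mm above the bench
- nest (a point): on the slide, moves with it: centre of the collar's floor, 24 mm above the bench, where the vial's foot stands
- beam (a point): fixed on the reader: the reading point midway between the two head blocks, 52 mm above the bench, where the vial's centre stands when the slide is latched
- read_top (a point): centre of the top of the green push button (26 mm diameter) on the grey console, 59 mm above the bench when up (its black surround, 42 mm wide, is 49 mm high), at x -10, y -125 mm in the reader's frame; pressed straight down
- read (a joint): travel of the button: 0 = up, 0.006 m = fully down; sprung, takes about 4 N, comes up when let go
- pot_teal_mid (a point): centre of the teal-lidded ink pot, 56 mm diameter, 51 mm tall; loose bystander beside the reader
- pot_orange_mid (a point): centre of the orange-lidded ink pot, 56 mm diameter, 51 mm tall; loose bystander beside the reader
- dropper_mid (a point): centre of the brown dropper bottle, 35 mm diameter, 76 mm tall; loose bystander
- spare_vial_mid (a point): centre of the clear spare vial with black cap, 26 mm diameter, 56 mm tall; loose bystander
Mind the look-alikes: they are no part of the job. What is meant by the part that bears pot_teal_mid is not pink, and is the smaller of those in its own colour. What is shaped like the part that bears sample_mid but turquoise is not meant.

How it is judged:
By the outcome, as a careful person would: the job done as asked, in the order asked, and still so for the second after the job is handed in, with the robot touching nothing.
It also fails if it takes over 38 s, if anything falls off the work surface, if the arm or the gripper's body presses on something with over 40 N, if the wrist force passes 120 N, or if a joint passes its speed limit or range.

## Working session

There is one attempt and no reset: what is moved stays moved. The work goes in short steps, Python scripts to look and compute and a shell command to move; the robot and the scene stay as the last step left them, time stands still between calls to the robot, and variables do not carry over. Pictures are saved under pics/ and viewed, at most 10 in all, crops included, and the job is handed in when it is done.

```bash
mkdir -p pics
cat > h.py <<'E'
import numpy as np, cv2
from rig import monitor, imaging, ticket, spotter, robot
def ray(cam,px,z):
    p=imaging.camera_params(cam); f=210/np.tan(np.radians(p["fov_y"]/2))
    W=np.linalg.inv(np.array(p["world_to_cam"])); d=W[:3,:3]@np.array([(px[0]-p["cx"])/f,(px[1]-p["cy"])/f,1]); o=W[:3,3]
    return o+d*(z-o[2])/d[2]
def proj(cam,P):
    p=imaging.camera_params(cam); f=210/np.tan(np.radians(p["fov_y"]/2)); c=np.array(p["world_to_cam"])@np.append(P,1)
    return np.array([p["cx"]+f*c[0]/c[2],p["cy"]+f*c[1]/c[2]])
E
python3 - <<'E'
from h import *
Z=dict(push_face=.048,pin_knob=.088,sample_mid=.052,read_top=.059,pot_teal_mid=.025,pot_orange_mid=.025,dropper_mid=.038,spare_vial_mid=.028)
o=monitor.get_obs();print(o["time"],o["position"],o["tcp_rot"])
for c in("top","scene"):
    im=imaging.capture(c);cv2.imwrite(f"pics/{c}0.png",im[:,:,::-1])
    for k in Z:
        for r in spotter.find_in(c,k)[:4]: print(c,k,np.round(r["position"]),round(r["confidence"],2),ray(c,r["position"],Z[k]).round(3)[:2])
print(monitor.get_obs()["time"])
E
```

```text
0.0 [0.19704494 0.56641708 0.22151551] [-3.13967729e+00 -1.10571481e-04  2.80680217e+00]
top push_face [296. 238.] 0.64 [ 0.521 -0.035]
top sample_mid [294. 230.] 0.56 [ 0.543 -0.028]
top sample_mid [324. 289.] 0.5 [ 0.391 -0.109]
top read_top [297. 240.] 0.52 [ 0.517 -0.036]
top read_top [348. 220.] 0.43 [ 0.572 -0.17 ]
top pot_teal_mid [243. 129.] 0.98 [0.832 0.119]
top pot_teal_mid [254. 166.] 0.77 [0.722 0.084]
top pot_teal_mid [218. 175.] 0.64 [0.697 0.182]
top pot_orange_mid [244. 225.] 0.75 [0.557 0.105]
top dropper_mid [372. 260.] 0.48 [ 0.47  -0.235]
top spare_vial_mid [385. 208.] 0.48 [ 0.612 -0.275]
scene push_face [260. 247.] 0.8 [ 0.515 -0.059]
scene pin_knob [316. 219.] 0.48 [ 0.649 -0.075]
scene sample_mid [219. 286.] 0.81 [ 0.394 -0.125]
scene sample_mid [266. 234.] 0.72 [ 0.543 -0.031]
scene sample_mid [317. 220.] 0.21 [ 0.671 -0.044]
scene read_top [275. 324.] 0.72 [ 0.453 -0.26 ]
scene read_top [307. 274.] 0.43 [ 0.564 -0.183]
scene read_top [318. 217.] 0.16 [ 0.676 -0.044]
scene pot_teal_mid [311. 193.] 0.95 [0.729 0.082]
scene pot_teal_mid [335. 176.] 0.92 [0.832 0.12 ]
scene pot_teal_mid [285. 180.] 0.87 [0.696 0.168]
scene pot_orange_mid [248. 207.] 0.95 [0.554 0.11 ]
scene dropper_mid [275. 325.] 0.96 [ 0.458 -0.251]
scene dropper_mid [354. 308.] 0.72 [ 0.61  -0.287]
scene spare_vial_mid [352. 306.] 0.73 [ 0.616 -0.275]
0.9
```

View pics/top0.png

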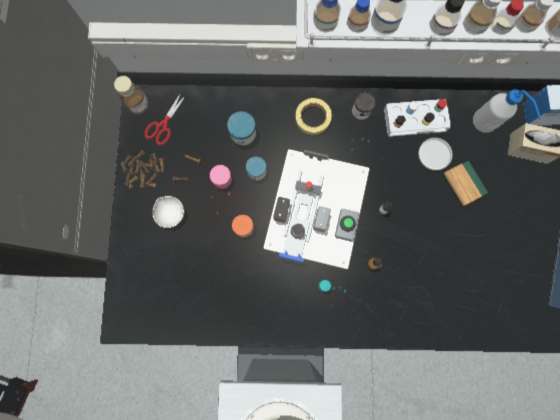

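View pics/scene0.png

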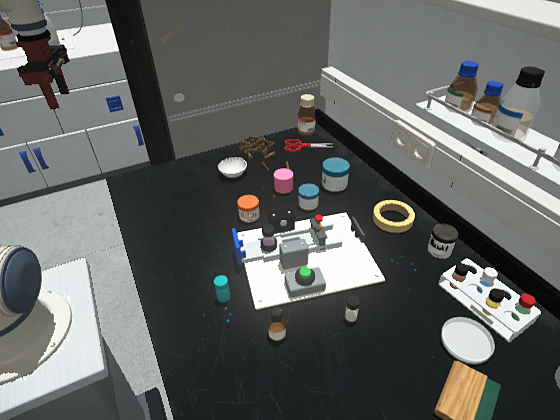

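The top view shows the reader at about (315,208): green button (348,223), red knob (309,185), blue plate (291,256), violet vial (297,231). The turquoise decoy is at (325,286). For pot_teal there are three candidates: pink (220,176), large teal (242,127) and small teal (256,168). The small teal one is meant, though it is only a bystander. Next I fit the reader pose and check it in one close crop.

```bash
cat > fit.py <<'E'
from h import *
from scipy.optimize import least_squares
def blob(im,lo,hi,box):
    h=cv2.cvtColor(im,cv2.COLOR_RGB2HSV);m=cv2.inRange(h,lo,hi);x0,y0,x1,y1=box
    k=np.zeros_like(m);k[y0:y1,x0:x1]=m[y0:y1,x0:x1];n,l,s,c=cv2.connectedComponentsWithStats(k);i=1+s[1:,4].argmax();return c[i],s[i],l==i
obs=[]
for c,gb,rb,bb in(("top",(335,210,362,240),(300,175,320,195),(270,240,312,270)),("scene",(290,260,320,285),(308,210,330,226),(228,222,250,270))):
    im=cv2.imread(f"pics/{c}0.png")[:,:,::-1].copy()
    for n,lo,hi,b,P in(("g",(45,120,60),(85,255,255),gb,(-.010,-.125,.057)),("r",(0,150,90),(8,255,255),rb,(.06,0,.085)),("b",(105,130,60),(125,255,255),bb,None)):
        q,s,_=blob(im,lo,hi,b);print(c,n,q.round(1),s)
        if P: obs.append((c,q,P))
    if c=="top":
        w=cv2.inRange(cv2.cvtColor(im,cv2.COLOR_RGB2HSV),(0,0,170),(180,50,255));w[:145]=0;w[272:]=0;w[:,:258]=0;w[:,375:]=0
        pts=cv2.findNonZero(w);r=cv2.minAreaRect(cv2.convexHull(pts));B=cv2.boxPoints(r);print(r)
        # order: match corners in world
        Bw=[ray(c,b,.012)for b in B]; print(np.round(Bw,3)[:,:2])
        top=[(B[i],Bw[i])for i in range(4)]
R=lambda a:np.array([[np.cos(a),-np.sin(a)],[np.sin(a),np.cos(a)]])
def W(p,P): return np.append(R(p[2])@np.array(P[:2])+p[:2],P[2])
def res(p,o): return np.concatenate([proj(c,W(p,P))-q for c,q,P in o])
s=least_squares(res,[.6,-.06,-.25],args=(obs,));print("button+knob",s.x,s.fun.round(1))
o2=list(obs)
for C in((-.125,-.155),(-.125,.08),(.165,-.155),(.165,.08)):
    P=(*C,.012);q=proj("top",W(s.x,P));b=min(top,key=lambda t:np.linalg.norm(t[0]-q))[0];o2.append(("top",b,P))
s=least_squares(res,s.x,args=(o2,),loss="soft_l1");p=s.x;print("all",p,np.degrees(p[2]),res(p,o2).round(1))
for n,P in dict(push=(-.14,0,.048),btn=(-.01,-.125,.059),vial=(-.045,0,.052)).items(): print(n,W(p,P).round(4),proj("top",W(p,P)).round(),proj("scene",W(p,P)).round())
np.save("pose.npy",p)
im=cv2.imread("pics/top0.png")
big=cv2.resize(im[140:300,230:400],None,fx=3.5,fy=3.5,interpolation=cv2.INTER_CUBIC)
for P in((-.14,.033,.072),(-.14,-.033,.072),(-.14,0,.048),(-.01,-.125,.059),(.06,0,.088),(-.125,-.155,.012),(-.125,.08,.012),(.165,-.155,.012),(.165,.08,.012)):
    q=(proj("top",W(p,P))-[230,140]+.5)*3.5;cv2.circle(big,tuple(int(v)for v in q),3,(255,0,255),-1)
cv2.imwrite("pics/fit.png",big)
E
python3 fit.py
```

```text
top g [348.1 222.3] [344 218   9   9  62]Traceback (most recent call last):
  File "fit.py", line 10, in <module>
    q,s,_=blob(im,lo,hi,b);print(c,n,q.round(1),s)
          ~~~~^^^^^^^^^^^^
  File "fit.py", line 5, in blob
    k=np.zeros_like(m);k[y0:y1,x0:x1]=m[y0:y1,x0:x1];n,l,s,c=cv2.connectedComponentsWithStats(k);i=1+s[1:,4].argmax();return c[i],s[i],l==i
                                                                                                     ~~~~~~~~~~~~~~^^
ValueError: attempt to get argmax of an empty sequence
```

Red hue probably wraps, so I'll rotate the hue for it.

```bash
sed -i 's/h=cv2.cvtColor(im,cv2.COLOR_RGB2HSV);m=/h=cv2.cvtColor(im,cv2.COLOR_RGB2HSV);h[:,:,0]=(h[:,:,0].astype(int)+10)%180;m=/; s/(45,120,60),(85,/(55,120,60),(95,/; s/(0,150,90),(8,/(0,120,80),(20,/; s/(105,130,60),(125,/(115,130,60),(137,/' fit.py; python3 fit.py
```

```text
top g [348.1 222.3] [344 218   9   9  62]
top r [308.3 184.1] [306 182   6   5  24]
top b [290.9 257. ] [279 254  25   8  66]
((316.58160400390625, 208.36676025390625), (86.79842376708984, 103.51432800292969), 13.055248260498047)
[[ 0.495  0.055]
 [ 0.781 -0.004]
 [ 0.728 -0.242]
 [ 0.447 -0.174]]
scene g [304.8 271.3] [299 267  12   9  82]
scene r [318.1 218.1] [315 214   8  10  55]
scene b [237.4 246.2] [232 228  14  37 216]
button+knob [ 0.60107081 -0.05309974 -0.21473165] [ 1.   0.3  1.   0.1 -0.2 -0.6 -0.3 -1.8]
all [ 0.60169909 -0.05141085 -0.21851295] -12.519869774453435 [ 0.3  0.2  0.5 -0.1 -0.6 -1.2 -0.4 -2.3  0.8  0.2  0.4 -0.8 -1.1 -0.3
  1.9  0.5]
push [ 0.465  -0.0211  0.048 ] [291. 260.] [233. 244.]
btn [ 0.5648 -0.1713  0.059 ] [349. 222.] [304. 269.]
vial [ 0.5578 -0.0417  0.052 ] [299. 225.] [274. 235.]
```

View pics/fit.png

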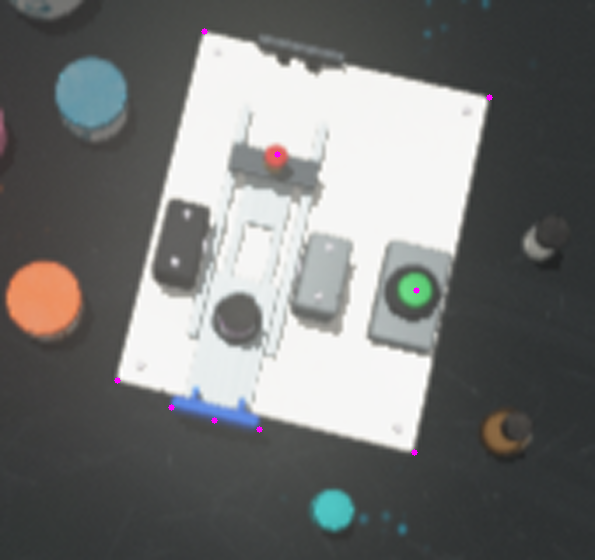

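The fit holds to about 1–2 px, roughly 3 mm, and the crop confirms it. The blue plate is at crop (215,417), the violet/black-capped vial in the slide at (238,318) and the button at (416,290). The turquoise vial at (333,510) stands off the slide and is rejected. Next I travel high with the gripper shut and tool −x along the push direction.

```bash
python3 -m creep '[{"translation":[0,0,0],"twist":-6.6},{"translation":[-34,-50,0],"twist":0},{"translation":[-34,-50,0],"twist":0},{"translation":[-34,-50,0],"twist":0},{"translation":[-34,-50,0],"twist":0}]' 0
python3 -m creep '[{"translation":[-34,-50,0],"twist":0},{"translation":[-34,-50,0],"twist":0},{"translation":[-34,-50,0],"twist":0},{"translation":[-34,-50,0],"twist":0},{"translation":[-34,-50,0],"twist":0}]'
cat > rel.py <<'E'
from h import *
p=np.load("pose.npy");o=monitor.get_obs();t=np.array(o["position"]);c,s=np.cos(p[2]),np.sin(p[2])
d=t[:2]-p[:2];print("t",o["time"],"reader xyz mm",np.round(1000*np.array([c*d[0]+s*d[1],-s*d[0]+c*d[1],t[2]]),1),"yaw err",np.degrees(o["tcp_rot"][2]-np.pi-p[2]).round(2),"rot",np.round(o["tcp_rot"],3),"F",np.round(o["wrist_force"],1),"w",o["grip_width"])
E
python3 -m creep '[{"translation":[0,0,0],"twist":0}]'; python3 rel.py
```

```text
time: 1.52
position: [0.2867, 0.3401, 0.2227]
tcp_rot: [3.141, 0.001, 2.923]
wrist_force: [0.4, 0.5, 0.1]
grip_width: 0.0408
finger_force: 0.0
time: 2.15
position: [0.3981, 0.0589, 0.223]
tcp_rot: [3.141, 0.001, 2.922]
wrist_force: [-0.6, 1.0, -0.1]
grip_width: 0.0005
finger_force: 0.0
time: 2.28
position: [0.3985, 0.0572, 0.2224]
tcp_rot: [-3.141, 0.0, 2.914]
wrist_force: [-0.2, 1.5, -0.2]
grip_width: 0.0002
finger_force: 0.0
t 2.275 reader xyz mm [-221.9   61.9  222.4] yaw err -0.52 rot [-3.141  0.     2.914] F [-0.2  1.5 -0.2] w 0.00017877979072721206
```

```bash
python3 -m creep '[{"translation":[-20,-31,20],"twist":-0.5},{"translation":[-20,-31,20],"twist":0},{"translation":[0,0,50],"twist":0},{"translation":[0,0,50],"twist":0},{"translation":[0,0,45],"twist":0}]'
python3 -m creep '[{"translation":[0,0,0],"twist":0},{"translation":[0,0,0],"twist":0}]'; python3 rel.py
python3 - <<'E'
from h import *
for c in("scene","wrist"): cv2.imwrite(f"pics/{c}1.png",imaging.capture(c)[:,:,::-1])
a=cv2.imread("pics/scene1.png")[150:340,150:400];b=cv2.imread("pics/wrist1.png")
cv2.imwrite("pics/v1.png",np.hstack([cv2.resize(a,(400,304)),cv2.resize(b,(400,304))]))
E
```

```text
time: 2.9
position: [0.4232, -0.007, 0.036]
tcp_rot: [3.141, -0.0, 2.932]
wrist_force: [-0.5, 0.3, 0.2]
grip_width: 0.0003
finger_force: 0.0
time: 3.15
position: [0.4245, -0.0077, 0.0397]
tcp_rot: [3.141, 0.002, 2.932]
wrist_force: [-0.6, 0.4, 0.2]
grip_width: 0.0003
finger_force: 0.0
t 3.15 reader xyz mm [-182.4    4.3   39.7] yaw err 0.5 rot [3.141e+00 2.000e-03 2.932e+00] F [-0.6  0.4  0.2] w 0.0003046811878139325
```

View pics/v1.png

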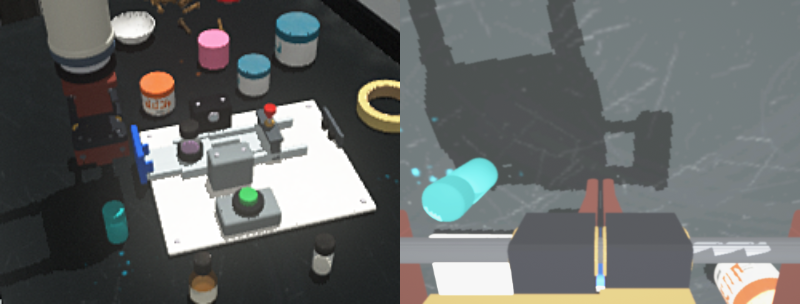

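Left half: the shut gripper stands in front of the blue plate (138,152), with nothing else near. Right half: the wrist camera looks back towards the robot, with the turquoise vial well aside at (460,188). Approach and push.

```bash
python3 -m creep '[{"translation":[-12,-4,0],"twist":0.5},{"translation":[-10,0,0],"twist":0},{"translation":[-8,0,0],"twist":0},{"translation":[-8,0,0],"twist":0},{"translation":[-8,0,0],"twist":0}]';python3 rel.py
python3 -m creep '[{"translation":[-12,0,0],"twist":0},{"translation":[-12,0,0],"twist":0},{"translation":[-12,0,0],"twist":0},{"translation":[0,0,0],"twist":0}]';python3 rel.py
```

```text
time: 3.88
position: [0.4677, -0.0222, 0.0376]
tcp_rot: [-3.141, -0.002, 2.922]
wrist_force: [-4.1, 1.1, 3.0]
grip_width: 0.0003
finger_force: 2.1
t 3.875 reader xyz mm [-137.2   -0.5   37.6] yaw err -0.06 rot [-3.141e+00 -2.000e-03  2.922e+00] F [-4.1  1.1  3. ] w 0.0002577656714261755
time: 4.38
position: [0.5032, -0.0301, 0.0374]
tcp_rot: [-3.141, -0.001, 2.922]
wrist_force: [-3.3, 1.1, 1.6]
grip_width: 0.0004
finger_force: 1.4
t 4.375 reader xyz mm [-100.8   -0.6   37.4] yaw err -0.07 rot [-3.141e+00 -1.000e-03  2.922e+00] F [-3.3  1.1  1.6] w 0.0004386588419937177
```

```bash
python3 -m creep '[{"translation":[-10,0,0],"twist":0},{"translation":[-10,0,0],"twist":0},{"translation":[-4,0,0],"twist":0},{"translation":[0,0,0],"twist":0}]';python3 rel.py
python3 -m creep '[{"translation":[-3,0,0],"twist":0},{"translation":[0,0,0],"twist":0}]';python3 rel.py
python3 -m creep '[{"translation":[-3,0,0],"twist":0},{"translation":[0,0,0],"twist":0}]';python3 rel.py
```

```text
time: 4.88
position: [0.526, -0.0351, 0.0374]
tcp_rot: [-3.141, -0.001, 2.922]
wrist_force: [-4.0, -0.1, 0.6]
grip_width: 0.0007
finger_force: 1.9
t 4.875 reader xyz mm [-77.4  -0.5  37.4] yaw err -0.06 rot [-3.141e+00 -1.000e-03  2.922e+00] F [-4.  -0.1  0.6] w 0.0007242010974606334
time: 5.12
position: [0.529, -0.0358, 0.0374]
tcp_rot: [-3.141, -0.0, 2.922]
wrist_force: [-4.5, 0.6, -0.3]
grip_width: 0.0001
finger_force: 1.9
t 5.125 reader xyz mm [-74.4  -0.5  37.4] yaw err -0.06 rot [-3.141 -0.     2.922] F [-4.5  0.6 -0.3] w 0.00014945491525118255
time: 5.38
position: [0.5321, -0.0365, 0.0374]
tcp_rot: [-3.141, -0.0, 2.922]
wrist_force: [-4.4, 0.8, -0.8]
grip_width: 0.0003
finger_force: 2.0
t 5.375 reader xyz mm [-71.2  -0.6  37.4] yaw err -0.07 rot [-3.141 -0.     2.922] F [-4.4  0.8 -0.8] w 0.00025255047175301137
```

```bash
python3 -m creep '[{"translation":[-2,0,0],"twist":0},{"translation":[0,0,0],"twist":0}]';python3 rel.py
python3 -m creep '[{"translation":[-2,0,0],"twist":0},{"translation":[0,0,0],"twist":0}]';python3 rel.py
```

```text
time: 5.62
position: [0.5339, -0.0369, 0.0374]
tcp_rot: [-3.142, -0.001, 2.922]
wrist_force: [-4.5, 0.4, 0.1]
grip_width: 0.0
finger_force: 2.3
t 5.625 reader xyz mm [-69.3  -0.5  37.4] yaw err -0.06 rot [-3.142e+00 -1.000e-03  2.922e+00] F [-4.5  0.4  0.1] w 1.0558646836000265e-05
time: 5.88
position: [0.534, -0.0369, 0.0374]
tcp_rot: [-3.141, -0.005, 2.922]
wrist_force: [-14.7, 0.9, 4.6]
grip_width: 0.0003
finger_force: 6.8
t 5.875 reader xyz mm [-69.2  -0.5  37.4] yaw err -0.06 rot [-3.141 -0.005  2.922] F [-14.7   0.9   4.6] w 0.00033064503413520233
```

End stop reached: the force jumped to 15 N with the face at −60. Letting go.

```bash
python3 -m creep '[{"translation":[40,0,0],"twist":0},{"translation":[40,0,0],"twist":0},{"translation":[20,0,0],"twist":0},{"translation":[0,0,0],"twist":0}]';python3 rel.py
python3 - <<'E'
from h import *
for c in("scene","top"): cv2.imwrite(f"pics/{c}2.png",imaging.capture(c)[:,:,::-1])
a=cv2.imread("pics/scene2.png")[190:310,220:390];b=cv2.imread("pics/top2.png")[145:275,255:375]
cv2.imwrite("pics/v2.png",np.hstack([cv2.resize(a,(510,360),interpolation=2),cv2.resize(b,(290,360)[0:1]+(360,),interpolation=2)]))
E
```

```text
time: 6.38
position: [0.4392, -0.0154, 0.0386]
tcp_rot: [3.141, 0.004, 2.922]
wrist_force: [-0.2, -0.1, 0.2]
grip_width: 0.0005
finger_force: 0.0
t 6.375 reader xyz mm [-1.665e+02 -1.000e-01  3.860e+01] yaw err -0.04 rot [3.141 0.004 2.922] F [-0.2 -0.1  0.2] w 0.0005178157762179928
```

View pics/v2.png

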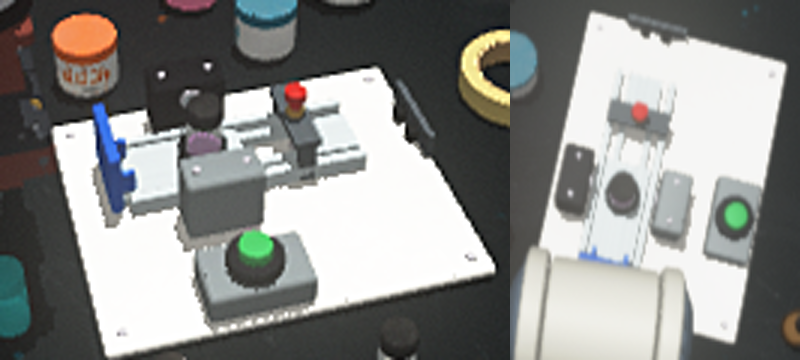

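The slide sits mid-way, with the plate at (110,160) and the vial upright between the head blocks at (205,125). I'll check the numbers for plate position and knob drop before pressing.

```bash
python3 - <<'E'
from h import *
p=np.load("pose.npy");R=np.array([[np.cos(p[2]),-np.sin(p[2])],[np.sin(p[2]),np.cos(p[2])]])
W=lambda P:np.append(R@np.array(P[:2])+p[:2],P[2])
def cen(f,lo,hi,b):
    im=cv2.imread(f)[b[1]:b[3],b[0]:b[2]];h=cv2.cvtColor(im,cv2.COLOR_BGR2HSV);h[:,:,0]=(h[:,:,0].astype(int)+10)%180
    m=cv2.moments(cv2.inRange(h,lo,hi),True);return np.round([m["m10"]/m["m00"]+b[0],m["m01"]/m["m00"]+b[1]],1)
for f in(0,2): print("knob",cen(f"pics/scene{f}.png",(0,120,80),(20,255,255),(308,208,330,230)),"plate",cen(f"pics/scene{f}.png",(115,130,60),(137,255,255),(225,215,275,275)))
print("knob exp up/down",proj("scene",W((.06,0,.085))),proj("scene",W((.06,0,.076))))
for x in(-.14,-.095,-.06): print("plate exp",x,proj("scene",W((x,0,.048))))
E
python3 rel.py
```

```text
knob [318.1 218.1] plate [237.4 246.2]
knob [317.9 221.1] plate [256.4 241.4]
knob exp up/down [317.71684619 215.85260955] [317.56788214 218.77713587]
plate exp -0.14 [233.36057871 243.81554452]
plate exp -0.095 [252.76800174 240.06821959]
plate exp -0.06 [267.63171956 237.19822597]
t 6.475 reader xyz mm [-165.8   -0.2   38.5] yaw err -0.06 rot [3.141e+00 3.000e-03 2.922e+00] F [0.8 0.2 0.1] w 0.0004668966583444821
```

Latched: the knob dropped 3.0 px (2.9 expected) and the plate moved 19.1 px (19.6 expected). Now over to the button.

```bash
python3 -m creep '[{"translation":[0,0,-45],"twist":0},{"translation":[0,0,-45],"twist":0},{"translation":[-39,-31,0],"twist":0},{"translation":[-39,-31,0],"twist":0},{"translation":[-39,-31,0],"twist":0}]'
python3 -m creep '[{"translation":[-39,-31,0],"twist":0},{"translation":[0,0,0],"twist":0},{"translation":[0,0,0],"twist":0}]';python3 rel.py
```

```text
time: 7.1
position: [0.5347, -0.1336, 0.1278]
tcp_rot: [3.142, 0.002, 2.922]
wrist_force: [0.7, -0.4, -0.4]
grip_width: 0.0004
finger_force: 0.0
time: 7.48
position: [0.564, -0.1706, 0.1271]
tcp_rot: [3.141, -0.001, 2.922]
wrist_force: [-0.7, -0.5, -0.3]
grip_width: 0.0005
finger_force: 0.0
t 7.475 reader xyz mm [ -11.  -124.5  127.1] yaw err -0.08 rot [ 3.141e+00 -1.000e-03  2.922e+00] F [-0.7 -0.5 -0.3] w 0.00046983551361146666
```

```bash
python3 -m creep '[{"translation":[-1,-0.5,30],"twist":0},{"translation":[0,0,30],"twist":0},{"translation":[0,0,4],"twist":0},{"translation":[0,0,0],"twist":0}]';python3 rel.py
python3 - <<'E'
from h import *
cv2.imwrite("pics/scene3.png",imaging.capture("scene")[:,:,::-1])
a=cv2.imread("pics/scene3.png")[190:310,220:390]
cv2.imwrite("pics/v3.png",cv2.resize(a,(680,480),interpolation=2))
E
```

```text
time: 7.98
position: [0.5648, -0.1707, 0.0649]
tcp_rot: [-3.142, 0.001, 2.923]
wrist_force: [0.1, 0.2, 1.1]
grip_width: 0.0006
finger_force: 0.0
t 7.975 reader xyz mm [ -10.2 -124.5   64.9] yaw err -0.01 rot [-3.142e+00  1.000e-03  2.923e+00] F [0.1 0.2 1.1] w 0.0005934476858654098
```

View pics/v3.png

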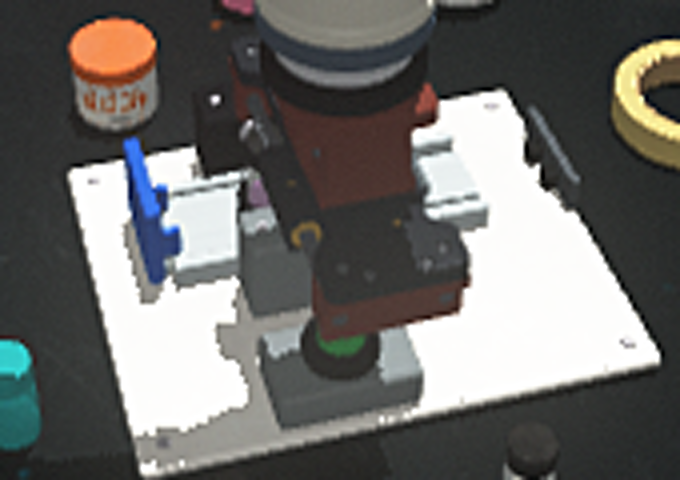

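The gripper hangs centred over the green button (340,340), and the plate at (150,210) is still in its latched place. Pressing.

```bash
python3 -m creep '[{"translation":[0,0,4],"twist":0},{"translation":[0,0,2],"twist":0},{"translation":[0,0,2],"twist":0},{"translation":[0,0,0],"twist":0}]';python3 rel.py
python3 -m creep '[{"translation":[0,0,2],"twist":0},{"translation":[0,0,0],"twist":0}]';python3 rel.py
```

```text
time: 8.52
position: [0.565, -0.1714, 0.0561]
tcp_rot: [-3.142, 0.001, 2.922]
wrist_force: [1.6, 0.3, 2.9]
grip_width: 0.0003
finger_force: 1.3
t 8.525 reader xyz mm [  -9.8 -125.1   56.1] yaw err -0.06 rot [-3.142e+00  1.000e-03  2.922e+00] F [1.6 0.3 2.9] w 0.00029099823580173246
time: 8.78
position: [0.565, -0.1714, 0.054]
tcp_rot: [-3.142, 0.001, 2.922]
wrist_force: [3.4, 0.3, 3.7]
grip_width: 0.0005
finger_force: 1.8
t 8.775 reader xyz mm [  -9.8 -125.1   54. ] yaw err -0.06 rot [-3.142e+00  1.000e-03  2.922e+00] F [3.4 0.3 3.7] w 0.0004976967756193457
```

```bash
python3 -m creep '[{"translation":[0,0,1.5],"twist":0},{"translation":[0,0,0],"twist":0}]';python3 rel.py
python3 -m creep '[{"translation":[0,0,1],"twist":0},{"translation":[0,0,0],"twist":0}]';python3 rel.py
```

```text
time: 9.02
position: [0.565, -0.1714, 0.0533]
tcp_rot: [-3.141, 0.002, 2.922]
wrist_force: [0.8, 0.0, 7.7]
grip_width: 0.0005
finger_force: 3.6
t 9.025 reader xyz mm [  -9.8 -125.1   53.3] yaw err -0.06 rot [-3.141e+00  2.000e-03  2.922e+00] F [0.8 0.  7.7] w 0.00046968436505102646
time: 9.28
position: [0.5651, -0.1714, 0.0532]
tcp_rot: [-3.141, 0.002, 2.922]
wrist_force: [-1.4, 0.4, 11.3]
grip_width: 0.0005
finger_force: 5.5
t 9.275 reader xyz mm [  -9.7 -125.1   53.2] yaw err -0.06 rot [-3.141e+00  2.000e-03  2.922e+00] F [-1.4  0.4 11.3] w 0.0004710411841800176
```

The button has bottomed at z = 53 with the force rising to 11 N. Next: lift off, move clear and check.

```bash
python3 -m creep '[{"translation":[0,0,-15],"twist":0},{"translation":[0,0,-45],"twist":0},{"translation":[0,0,-50],"twist":0},{"translation":[55,0,-20],"twist":0},{"translation":[55,0,0],"twist":0}]'
python3 -m creep '[{"translation":[55,0,0],"twist":0},{"translation":[0,0,0],"twist":0},{"translation":[0,0,0],"twist":0}]';python3 rel.py
python3 - <<'E'
from h import *
cv2.imwrite("pics/scene4.png",imaging.capture("scene")[:,:,::-1])
a=cv2.imread("pics/scene4.png")[150:350,180:420]
cv2.imwrite("pics/v4.png",cv2.resize(a,(720,600),interpolation=2))
E
```

```text
time: 9.9
position: [0.4563, -0.1473, 0.1828]
tcp_rot: [-3.141, 0.001, 2.922]
wrist_force: [-0.2, -0.7, 1.2]
grip_width: 0.0003
finger_force: 0.0
time: 10.28
position: [0.4036, -0.1354, 0.1813]
tcp_rot: [-3.141, 0.0, 2.922]
wrist_force: [0.9, 0.4, 0.7]
grip_width: 0.0003
finger_force: 0.0
t 10.275 reader xyz mm [-175.2 -125.   181.3] yaw err -0.08 rot [-3.141  0.     2.922] F [0.9 0.4 0.7] w 0.00033243811490986353
```

View pics/v4.png

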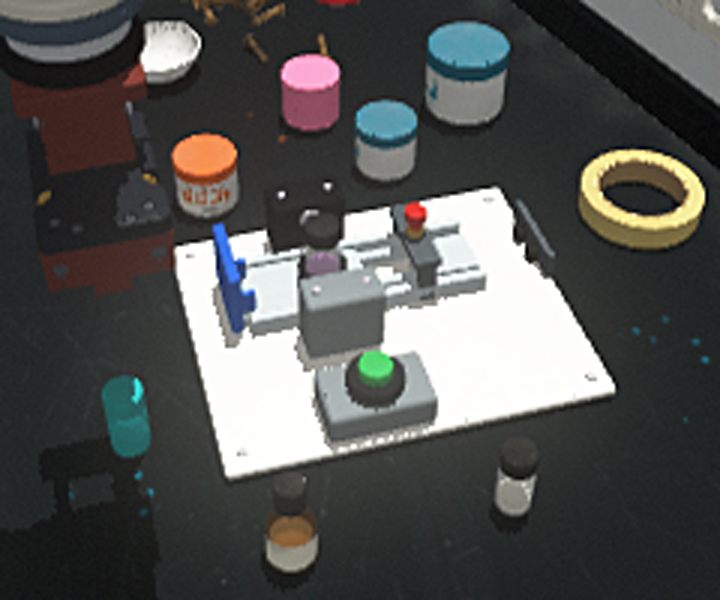

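The slide is latched, with the vial upright between the blocks at (322,250), the button up at (376,367), the bystanders where they stood and the arm clear. Handing in.

```bash
python3 -c "
from rig import ticket
print(ticket.job_done())"
```

```text
the job is handed in; nothing more can be done
None
```

The reading was taken as asked: slide pushed to its end stop and latched on the pin with the violet vial in the head, then the green button pressed fully and released; handed in at about 10.3 s with nothing else touched, and no verdict was returned.

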